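Preset a globe valve: shut it, back off two turns, hold the handle

TASK

Preset the globe valve that stands on the bench: take its red handwheel by the black revolving handle, screw it clockwise until the valve is fully shut against its stop, then back it off exactly two full turns. Finish still gripping the handle, with the wheel at rest at that setting, so that it cannot creep while a colleague locks the gland nut. Do not shift the tools and other things lying about.

Things in the scene. Friction and masses are not known exactly. Their poses are not given: they have to be found in the camera images.
- valve: brass globe valve in a steel pipe stub, clamped on an aluminium base plate 100x280x8 mm, fixed to the bench. Origin: centre of the plate's underside; y runs along the pipe, z up. The wheel's axis is vertical through the origin. A small pressure gauge beside the valve body ends 135 mm above the bench, lower than the wheel
- handwheel (a joint): angle of the red five-spoked handwheel, 126 mm across (rad): 0 = shut against a firm stop, grows anticlockwise seen from above as the valve opens, 6.283 per turn, up to 26.7; starts half to one and a half turns open. It stays where it is left; friction takes about 4 N along the circle at the handle. The wheel rises on its screw 4 mm a turn; shut, its rim's top is 169 mm above the bench
- wheel_centre (a point): point on the wheel's axis at the height of the rim's middle: 162 mm above the bench with the valve shut, rising 4 mm a turn
- handle: black round handle, 24 mm diameter, 66 mm long, standing upright on the wheel's rim, 56 mm from the wheel's axis; it spins freely on its own pin, so it can be carried round in a circle without turning the gripper. Origin: centre of its lower end, 174.5 mm above the bench with the valve shut (5 mm above the rim); its z points up
- handle_grip (a point): point on the handle's axis 34 mm above its lower end, where to grip it from above: 208.5 mm above the bench with the valve shut, rising 4 mm a turn; the handle's top is 32 mm higher. The hub and its nut lie lower than the rim's top
- spanner: steel open-ended spanner, about 170 mm long, lying flat on the bench; a bystander
- notebook: black notebook, 148x110x16 mm, lying flat; a bystander
- side_cutters: orange-handled side cutters, 118 mm long, lying flat; a bystander
- plug_gauge: white and steel plug gauge, 94 mm long, lying flat; a bystander
- tube_1: white and red squeeze tube, 126 mm long, lying flat; a bystander
- tape_2: roll of black tape, 64 mm across, 19 mm high; a bystander
- pen_1: black and white marker pen, 135 mm long, lying flat; a bystander
- driver_b: yellow screwdriver, 151 mm long, lying flat; a bystander

How it is judged:
On the way:
1. the valve is shut: the handwheel stands at its stop (value of joint handwheel below 0.1 rad), for 0.1 s.
At the end, for the whole second after the job is handed in: The handwheel is at rest two full turns open from its stop, within 0.21 rad (12 degrees), and the fingers still grip the handle: more than 5 N of contact, the point between the finger pads within 35 mm of the handle's grip point and within 16 mm of it horizontally (value of joint handwheel between 12.356 and 12.776 rad and velocity of joint handwheel between -0.1 and 0.1 rad/s and contact force between the fingers and handle above 5 N and distance between the grasp point and handle_grip below 0.035 m and horizontal distance between the grasp point and handle_grip below 0.016 m); the arm keeps its last pose, push and grip.
It fails at once if a bystander is shifted by more than 30 mm (distance of any of spanner, notebook, side_cutters, plug_gauge, tube_1, tape_2, pen_1, driver_b from where it was at the start of the episode above 0.03 m).
It also fails if it takes over 72 s, if anything falls off the work surface, if the arm or the gripper's body presses on something with over 40 N, if the wrist force passes 120 N, or if a joint passes its speed limit or range.

ROBOT

A 7-joint arm with a two-finger parallel gripper is mounted at the origin on a cart in front of the work surface, level with it; the furniture and walls round the work are solid. World frame = base frame: x ahead of the robot, y to its left, z up, the work surface at z = 0. Lengths are in m, angles in rad, forces in N, time in s.
With the tool pointing down it reaches from about 0.425 to 0.925 m from the base axis. Payload 6.8 kg.
Tool frame: the origin (TCP) lies where the fingers leave the gripper's body, on its centre line; the fingertips stand 73 mm ahead of it and the grasp point (between the pads) lies 54 mm ahead of it; z points along the fingers, y is the line along which they close (so a half turn about z gives the same grasp; the last joint's range is limited). The gripper opens to 85 mm and grips with 20 to 120 N. Pads are 22 mm wide; open, the fingers measure 114 mm over their backs; the gripper's body (76 mm by 85 mm) begins 54 mm behind the grasp point. The pads swing forward as they close: fully open they stand 13 mm farther back than shut.
Start: joints at [1.097, 0.477, 0.022, 1.555, -0.011, 1.109, -0.083], TCP at [0.241, -0.63, 0.304] pointing down, gripper open.
Joint ranges: [-2.96, 2.96], [-0.34, 2.1], [-1.41, 1.46], [0.24, 2.44], [-1.37, 4.51], [0.17, 1.92], [-2.96, 2.96]. Speed limits (rad/s): [2.39, 2.39, 3.14, 3.14, 3.14, 3.14, 3.14].

INTERFACE

Orientations are given as a rotation vector (axis times angle).
In Python, from bench import r, camrig gives the robot as it stands (r), with the cameras (camrig).
- The arm moves only by the shell command python3 drive.py 'ROWS' [OPENING] [FORCE]. ROWS is rows parted by semicolons, their numbers by spaces, 1 to 5 of them, each of 6 numbers: dx, dy, dz in m, then a rotation vector rx, ry, rz in rad; each row is the pose to reach, as a shift and turn from the pose commanded when the command began, along the tool's axes at that moment; what a row does not reach only later rows make up. A row lasts 1/10 s, in which the tool goes at most 0.05 m and 0.15 rad, less where a joint would pass 70% of its speed; a pose out of reach is approached as far as the arm can. OPENING is the finger opening in m, set as the command begins (- or left out keeps the last). The fingers move at their own pace and stop on an object; FORCE is the grip in N (left out, the last holds). Time passes only in rows, so rows that do not move let the fingers close. It prints the time, the measured TCP pose, the force, the opening and the grip force at its end.
- r.get_obs(): the state, without advancing time (a new reading comes with each control period).
- camrig.grab_frame(name): name is "side" or "top" or "wrist"; returns (picture, depth): 420x560x3 uint8, blue, green, red; 420x560 float32, m along the optical axis (not along the pixel's ray), 0 where there is no reading.
- camrig.camera_info(name): a dict with "camera_matrix" (3x3 intrinsics, pixels), "R" (3x3) and "t" (3): a world point X has camera coordinates R X + t. Camera axes: x right, y down, z forward; pixel columns grow to the right and rows downward; lengths in m; the calibration is good to about 2 mm. A picture is of the moment at which its call begins: read the wrist's pose just before it. camera_info takes no time and is no camera call; for the wrist camera it gives the pose at the moment of the call.
- r.hand_in(): hands the job in; it is judged then, once.
The state is a dict: "clock": time; "joints": joint angles; "qvel": joint speeds; "tau": joint torques, N m; "tcp_pos": TCP position; "orientation": TCP orientation; "contact_force": force on the tool from outside, world axes, zero at the start; "moment": the same for the moment, N m; "grip_width": finger opening in m; "gripper_force": force on a finger pad.
Only numpy, scipy, OpenCV 4.12 (cv2) and the standard library are available. Lean on these libraries where they do the work, as an engineer would, in place of code of your own. Each camera call takes 0.05 s, during which the arm holds its last target. There are 200 camera calls.

## Working session

There is one attempt and no reset: what is moved stays moved. The work goes in short steps, Python scripts to look and compute and a shell command to move; the robot and the scene stay as the last step left them, time stands still between calls to the robot, and variables do not carry over. Pictures are saved under pics/ and viewed, at most 10 in all, crops included, and the job is handed in when it is done.

```bash
ls; mkdir -p pics; python3 - <<'E'
from bench import r, camrig
import cv2,numpy as np
o=r.get_obs();print({k:np.round(v,3) for k,v in o.items()})
ims=[]
for n in("top","side"):
    im,d=camrig.grab_frame(n);np.savez(f"/tmp/{n}.npz",im=im,d=d);ims.append(im)
    c=camrig.camera_info(n);print(n,np.round(c["camera_matrix"],1).tolist(),np.round(c["R"],3).tolist(),np.round(c["t"],3))
    cv2.imwrite(f"pics/{n}0.png",im)
E
```

```text
bench.py
drive.py
pics
{'clock': np.float64(0.0), 'joints': array([ 1.097,  0.478,  0.022,  1.556, -0.011,  1.109, -0.083]), 'qvel': array([ 0.   , -0.   , -0.   ,  0.001, -0.001,  0.001,  0.001]), 'tau': array([-1.0000e-03, -5.9645e+01,  1.6080e+00, -2.8120e+01,  1.2000e-02,
        9.0000e-03,  0.0000e+00]), 'tcp_pos': array([ 0.241, -0.63 ,  0.303]), 'orientation': array([-3.087e+00, -5.710e-01,  1.000e-03]), 'contact_force': array([-0.79 ,  0.343, -0.3  ]), 'moment': array([-0.037,  0.025, -0.03 ]), 'gripper_force': np.float64(0.0), 'grip_width': np.float64(0.086)}
top [[441.3, 0.0, 285.4], [0.0, 441.3, 202.2], [0.0, 0.0, 1.0]] [[0.016, -1.0, -0.003], [-0.997, -0.016, -0.076], [0.076, 0.005, -0.997]] [-0.081  0.524  1.329]
side [[405.7, 0.0, 277.3], [0.0, 405.7, 208.8], [0.0, 0.0, 1.0]] [[-0.998, -0.062, 0.013], [-0.047, 0.599, -0.799], [0.042, -0.798, -0.601]] [0.531 0.164 1.042]
```

View pics/top0.png

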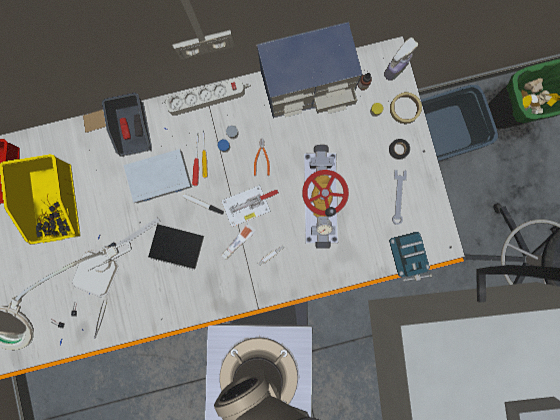

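View pics/side0.png

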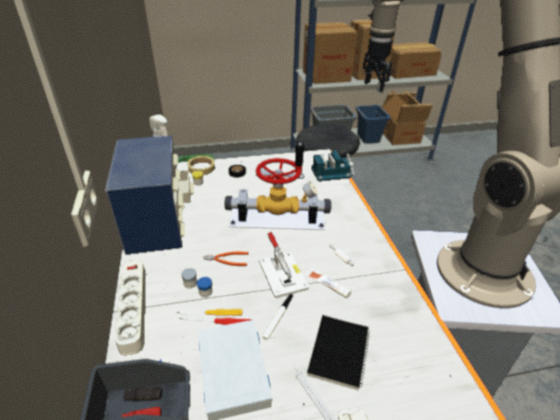

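The top view shows the red wheel at about (325,193) and the black handle's top at (331,211). In the side view the wheel is at (279,170) and the handle stands at (299,153). Next I measure both.

```bash
cat > h.py <<'E'
import cv2,numpy as np
from bench import r, camrig
def ray(n,uv,c=None):
    c=c or camrig.camera_info(n);K,R,t=c["camera_matrix"],np.array(c["R"]),np.array(c["t"])
    d=R.T@np.linalg.solve(K,[uv[0],uv[1],1.]);return -R.T@t,d
def onz(n,uv,z,c=None):
    o,d=ray(n,uv,c);return o+d*(z-o[2])/d[2]
def tri(a,b):
    (o,d),(p,e)=a,b
    s=np.linalg.lstsq(np.c_[d,-e],p-o,rcond=None)[0]
    x,y=o+s[0]*d,p+s[1]*e;return (x+y)/2,np.linalg.norm(x-y)
def blobs(m,amin=20):
    n,l,s,c=cv2.connectedComponentsWithStats(m.astype(np.uint8));
    return [(s[i].tolist(),c[i].round(1).tolist(),l==i) for i in range(1,n) if s[i][4]>amin]
def red(im):
    h=cv2.cvtColor(im,cv2.COLOR_BGR2HSV);return ((h[...,0]<6)|(h[...,0]>174))&(h[...,1]>150)&(h[...,2]>60)
def black(im): return im.max(2)<60
E
python3 - <<'E'
from h import *
E={}
for n,(u0,v0,u1,v1) in dict(top=(295,160,360,250),side=(245,135,312,190)).items():
    f=np.load(f"/tmp/{n}.npz");im,d=f["im"],f["d"]
    w=np.zeros(d.shape,bool);w[v0:v1,u0:u1]=1
    b=max(blobs(red(im)&w),key=lambda b:b[0][4])
    hull=cv2.convexHull(np.argwhere(b[2])[:,::-1].astype(np.int32))
    el=cv2.fitEllipse(hull);E[n]=el[0];print(n,b[:2],el)
    for k in blobs(black(im)&w,8): print("  blk",k[:2],np.median(d[k[2]]))
    cv2.imwrite(f"pics/c_{n}.png",cv2.resize(im[v0-10:v1+10,u0-10:u1+10],None,fx=6,fy=5,interpolation=0))
    print(onz(n,el[0],.166))
print(tri(ray("top",E["top"]),ray("side",E["side"])))
E
```

```text
top ([303, 170, 45, 45, 685], [324.5, 190.7]) ((324.8556213378906, 192.14381408691406), (44.52217483520508, 45.177207946777344), 99.59532165527344)
  blk ([310, 166, 6, 2, 12], [312.5, 166.5]) 1.3277893
  blk ([325, 207, 11, 9, 42], [329.5, 211.5]) 1.12375
[ 0.54333853 -0.18012365  0.166     ]
side ([257, 159, 44, 25, 462], [278.1, 172.1]) ((278.1759948730469, 170.69894409179688), (24.371984481811523, 44.51541519165039), 90.49652862548828)
  blk ([290, 135, 22, 31, 271], [300.4, 148.8]) 1.0912004
[ 0.54300217 -0.18418283  0.166     ]
(array([ 0.54292645, -0.17989546,  0.1686556 ]), np.float64(0.00029116729703128217))
```

```bash
python3 - <<'E'
import cv2,numpy as np
a=cv2.imread("pics/c_top.png");b=cv2.imread("pics/c_side.png")
a=a[150:];h=max(a.shape[0],b.shape[0])
p=lambda i:cv2.copyMakeBorder(i,0,h-i.shape[0],0,0,cv2.BORDER_CONSTANT)
c=np.hstack([p(a)[:,:390],p(b)[:,60:460]]);print(c.shape);cv2.imwrite("pics/c2.png",c)
E
```

```text
(400, 790, 3)
```

View pics/c2.png

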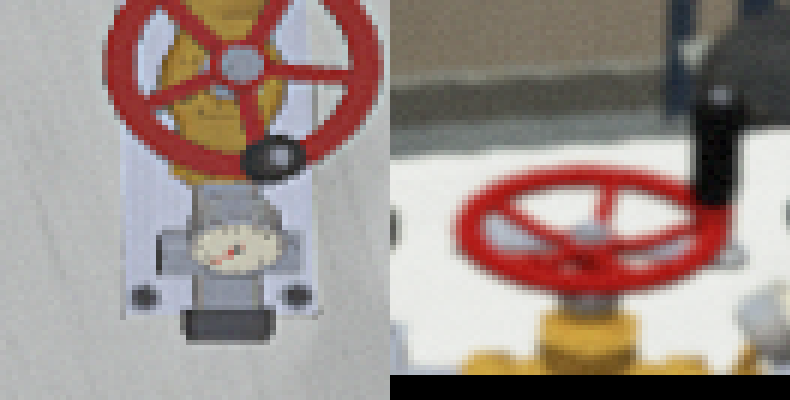

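Crop: the handle's top cap is at top-view pixel (332,211) and side-view pixel (300,144). Its lower end in the side view is at (298.7,165.6), and the wheel's hub is at (325,193). Now triangulating.

```bash
python3 - <<'E'
from h import *
C=np.array([.543,-.181])
print(tri(ray("top",(332.2,211.2)),ray("side",(300.2,144))))
H,e=tri(ray("top",(332.2,211.2)),ray("side",(300.2,144)))
B=onz("side",(298.7,165.6),.178);print(B)
for p in(H,B):
    v=p[:2]-C;print(np.hypot(*v),np.degrees(np.arctan2(v[1],v[0])))
# rim height via depth
for n in("top","side"):
    f=np.load(f"/tmp/{n}.npz");im,d=f["im"],f["d"];m=red(im);m[:, :245]=0;m[:,362:]=0;m[:135]=0;m[250:]=0
    if n=="side": m[190:]=0;m[:,312:]=0
    c=camrig.camera_info(n);v,u=np.nonzero(m&(d>0));z=d[v,u]
    X=(np.c_[u,v,np.ones(len(u))]@np.linalg.inv(c["camera_matrix"]).T*z[:,None]-c["t"])@c["R"]
    print(n,np.percentile(X,[5,50,95],axis=0).round(3).tolist())
E
```

```text
(array([ 0.48680348, -0.19238659,  0.24603841]), np.float64(0.0005243992310679607))
[ 0.48752243 -0.19586328  0.178     ]
0.057338500870746684 -168.54575080306012
0.05743411883763497 -165.00181710624705
top [[0.492, -0.234, 0.059], [0.546, -0.17, 0.171], [0.597, -0.031, 0.176]]
side [[0.489, -0.232, 0.158], [0.542, -0.169, 0.172], [0.594, -0.123, 0.177]]
```

```bash
cat >> h.py <<'E'
from scipy.spatial.transform import Rotation as Ro
def tool(): return Ro.from_rotvec(r.get_obs()["orientation"]).as_matrix()
def to_tool(v): return (tool().T@np.asarray(v)).round(4)
E
python3 - <<'E'
from h import *
print(tool().round(3).tolist());p=r.get_obs()["tcp_pos"]
print(p,to_tool(np.array([.488,-.194,.36])-p),to_tool([0,0,.057]))
E
```

```text
[[0.934, 0.358, -0.001], [0.358, -0.934, 0.001], [-0.0, -0.002, -1.0]]
[ 0.24128448 -0.62995842  0.30302364] [ 0.3863 -0.319  -0.0565] [-0.     -0.0001 -0.057 ]
```

```bash
python3 drive.py '0 0 -0.05 0 0 0;0.03 -0.025 -0.057 0 0 0;0.068 -0.056 -0.057 0 0 0;0.106 -0.088 -0.057 0 0 0;0.144 -0.119 -0.057 0 0 0' 0.085; python3 drive.py '0.038 -0.032 0 0 0 0;0.076 -0.063 0 0 0 0;0.114 -0.094 0 0 0 0;0.152 -0.126 0 0 0 0;0.19 -0.157 0 0 0 0';  python3 drive.py '0.03 -0.025 0 0 0 0;0.045 -0.037 0 0 0 0;0.052 -0.043 0 0 0 0;0.052 -0.043 0 0 0 0;0.052 -0.043 0 0 0 0'; python3 - <<'E'
from h import *
p=r.get_obs()["tcp_pos"];print(p,to_tool(np.array([.488,-.194,.36])-p))
c=camrig.camera_info("wrist");im,d=camrig.grab_frame("wrist");cv2.imwrite("pics/w1.png",im);np.savez("/tmp/w1.npz",im=im,d=d,c=c)
im,d=camrig.grab_frame("top");cv2.imwrite("pics/t1.png",im)
E
```

```text
clock: 0.6
tcp_pos: [0.3338, -0.4658, 0.3606]
orientation: [-3.089, -0.571, 0.0]
contact_force: [1.1, -0.1, 0.3]
grip_width: 0.0849
gripper_force: 0.0
clock: 1.1
tcp_pos: [0.455, -0.2512, 0.3608]
orientation: [-3.089, -0.571, 0.0]
contact_force: [1.4, 0.2, 0.5]
grip_width: 0.0844
gripper_force: 0.0
clock: 1.6
tcp_pos: [0.4871, -0.1958, 0.3607]
orientation: [3.089, 0.568, -0.001]
contact_force: [-0.2, -0.3, 0.3]
grip_width: 0.0849
gripper_force: 0.0
[ 0.48710117 -0.19582236  0.36065531] [ 0.0015 -0.0014  0.0007]
```

View pics/w1.png

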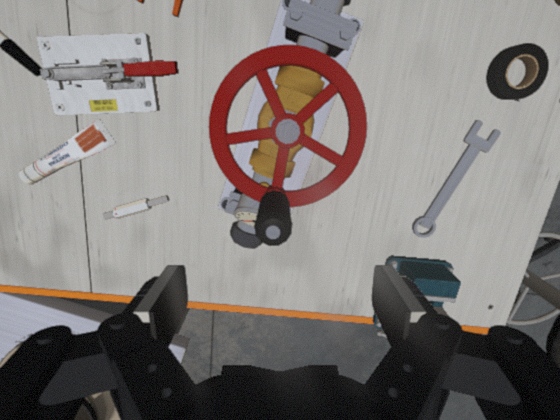

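The wrist view shows the handle's top cap at (273,232) and the wheel's hub at (288,131), with the rim about 156 px across. The fingers are clear on both sides.

```bash
python3 - <<'E'
from h import *
f=np.load("/tmp/w1.npz",allow_pickle=True);im=f["im"];c=f["c"].item()
H=onz("w",(273,232),.2445,c);print("handle",H)
m=red(im);m[:,:205]=0
b=max(blobs(m),key=lambda b:b[0][4]);el=cv2.fitEllipse(cv2.convexHull(np.argwhere(b[2])[:,::-1].astype(np.int32)))
for z in(.166,.17,.174): print(el[0],el[1],onz("w",el[0],z,c))
t=ray("top",(332.2,211.2));print(tri(t,ray("w",(273,232),c)))
print(tri(ray("top",(324.86,192.14)),ray("w",el[0],c)))
print("hubs",onz("w",(288,131),.16,c))
E
```

```text
handle [ 0.48646411 -0.19122262  0.2445    ]
(287.279541015625, 125.36575317382812) (155.7421875, 160.91818237304688) [ 0.54624631 -0.17941156  0.166     ]
(287.279541015625, 125.36575317382812) (155.7421875, 160.91818237304688) [ 0.54642187 -0.17924828  0.17      ]
(287.279541015625, 125.36575317382812) (155.7421875, 160.91818237304688) [ 0.54659743 -0.179085    0.174     ]
(array([ 0.48703521, -0.1917245 ,  0.24597832]), np.float64(0.0013549723371637297))
(array([ 0.54527302, -0.18084209,  0.14898446]), np.float64(0.0015379524082003448))
hubs [ 0.54200335 -0.18183743  0.16      ]
```

```bash
python3 drive.py '0.0022 -0.0032 0.03 0 0 0;0.0022 -0.0032 0.06 0 0 0;0.0022 -0.0032 0.084 0 0 0;0.0022 -0.0032 0.094 0 0 0;0.0022 -0.0032 0.094 0 0 0'; python3 drive.py '0 0 0 0 0 0;0 0 0 0 0 0;0 0 0 0 0 0;0 0 0 0 0 0;0 0 0 0 0 0' 0.0 60; python3 drive.py '0 0 0 0 0 0;0 0 0 0 0 0;0 0 0 0 0 0'
```

```text
clock: 2.2
tcp_pos: [0.4878, -0.1913, 0.2658]
orientation: [-3.088, -0.569, 0.004]
contact_force: [-0.7, 0.0, -0.3]
grip_width: 0.0852
gripper_force: 0.0
clock: 2.7
tcp_pos: [0.4889, -0.1907, 0.2676]
orientation: [3.089, 0.571, 0.001]
contact_force: [-1.5, -0.6, 3.4]
grip_width: 0.0227
gripper_force: 58.4
clock: 3.0
tcp_pos: [0.4889, -0.1907, 0.2675]
orientation: [3.089, 0.571, 0.001]
contact_force: [-3.0, -1.0, 5.4]
grip_width: 0.0226
gripper_force: 58.5
```

```bash
cat > plan.py <<'E'
import numpy as np,sys
# plan.py psi0 sign n step: tool-frame rows round the circle
a,s,n,st=map(float,sys.argv[1:5]);R=.056
def P(k):
    b=np.radians(a+s*st*k);return np.array([R*np.cos(b),R*np.sin(b),s*.004*st*k/360])
for k0 in range(0,int(n),5):
    print(";".join(" ".join(f"{x:.4f}" for x in P(k)-P(k0)) for k in range(k0+1,min(k0+5,int(n))+1)),a+s*st*(k0+5))
E
python3 plan.py 189.5 1 20 18
```

```text
0.0056 -0.0166 0.0002;0.0160 -0.0307 0.0004;0.0302 -0.0409 0.0006;0.0470 -0.0461 0.0008;0.0645 -0.0460 0.0010 279.5
0.0166 0.0056 0.0002;0.0307 0.0160 0.0004;0.0409 0.0302 0.0006;0.0461 0.0470 0.0008;0.0460 0.0645 0.0010 369.5
-0.0056 0.0166 0.0002;-0.0160 0.0307 0.0004;-0.0302 0.0409 0.0006;-0.0470 0.0461 0.0008;-0.0645 0.0460 0.0010 459.5
-0.0166 -0.0056 0.0002;-0.0307 -0.0160 0.0004;-0.0409 -0.0302 0.0006;-0.0461 -0.0470 0.0008;-0.0460 -0.0645 0.0010 549.5
```

```bash
python3 drive.py '0.0056 -0.0166 0.0002 0 0 0;0.0160 -0.0307 0.0004 0 0 0;0.0302 -0.0409 0.0006 0 0 0;0.0470 -0.0461 0.0008 0 0 0;0.0645 -0.0460 0.0010 0 0 0'; python3 drive.py '0 0 0 0 0 0'
```

```text
clock: 3.5
tcp_pos: [0.5327, -0.1253, 0.2663]
orientation: [3.087, 0.571, -0.001]
contact_force: [-2.7, -9.2, 3.7]
grip_width: 0.0228
gripper_force: 59.5
clock: 3.6
tcp_pos: [0.5348, -0.1251, 0.2664]
orientation: [3.087, 0.572, 0.004]
contact_force: [3.3, -3.5, 3.2]
grip_width: 0.0226
gripper_force: 59.6
```

```bash
python3 drive.py '0.0166 0.0056 0.0002 0 0 0;0.0307 0.0160 0.0004 0 0 0;0.0409 0.0302 0.0006 0 0 0;0.0461 0.0470 0.0008 0 0 0'; python3 drive.py '0 0 0 0 0 0'
```

```text
clock: 4.0
tcp_pos: [0.5926, -0.1509, 0.2653]
orientation: [-3.087, -0.573, 0.003]
contact_force: [-5.5, 2.0, 6.5]
grip_width: 0.0227
gripper_force: 60.0
clock: 4.1
tcp_pos: [0.5937, -0.1536, 0.2656]
orientation: [3.089, 0.568, 0.001]
contact_force: [-0.0, -3.9, 5.9]
grip_width: 0.0225
gripper_force: 60.0
```

```bash
cat > chk.py <<'E'
from h import *
o=r.get_obs();f=np.array(o["contact_force"]);p=o["tcp_pos"]
C=np.array([.5435,-.1805]);v=p[:2]-C;u=v/np.hypot(*v);t=np.array([-u[1],u[0]])
print("ang",np.degrees(np.arctan2(v[1],v[0])).round(1),"R",np.hypot(*v).round(4),"z",p[2].round(4),"Ft(ccw+)",(f[:2]@t).round(1),"Fr",(f[:2]@u).round(1))
raise SystemExit(int(np.hypot(*f[:2])>18))
E
cat > plan2.py <<'E'
import numpy as np,sys
a,s,n,st,m=map(float,sys.argv[1:6]);R=.056;m=int(m)
P=lambda b:np.array([R*np.cos(np.radians(b)),R*np.sin(np.radians(b)),.004*b/360])
for k in range(int(n)):
    b=a+s*st*m*k;print(b,";".join(" ".join(f"{x:.4f}" for x in P(b+s*st*j)-P(b))+" 0 0 0" for j in range(1,m+1)))
E
python3 plan2.py 351.5 1 18 10 2
```

```text
351.5 0.0006 0.0097 0.0001 0 0 0;-0.0005 0.0194 0.0002 0 0 0
371.5 -0.0028 0.0094 0.0001 0 0 0;-0.0071 0.0181 0.0002 0 0 0
391.5 -0.0058 0.0078 0.0001 0 0 0;-0.0129 0.0146 0.0002 0 0 0
411.5 -0.0081 0.0054 0.0001 0 0 0;-0.0171 0.0093 0.0002 0 0 0
431.5 -0.0095 0.0023 0.0001 0 0 0;-0.0192 0.0029 0.0002 0 0 0
451.5 -0.0097 -0.0011 0.0001 0 0 0;-0.0191 -0.0039 0.0002 0 0 0
471.5 -0.0087 -0.0044 0.0001 0 0 0;-0.0166 -0.0102 0.0002 0 0 0
491.5 -0.0067 -0.0071 0.0001 0 0 0;-0.0121 -0.0152 0.0002 0 0 0
511.5 -0.0039 -0.0090 0.0001 0 0 0;-0.0062 -0.0184 0.0002 0 0 0
531.5 -0.0006 -0.0097 0.0001 0 0 0;0.0005 -0.0194 0.0002 0 0 0
551.5 0.0028 -0.0094 0.0001 0 0 0;0.0071 -0.0181 0.0002 0 0 0
571.5 0.0058 -0.0078 0.0001 0 0 0;0.0129 -0.0146 0.0002 0 0 0
591.5 0.0081 -0.0054 0.0001 0 0 0;0.0171 -0.0093 0.0002 0 0 0
611.5 0.0095 -0.0023 0.0001 0 0 0;0.0192 -0.0029 0.0002 0 0 0
631.5 0.0097 0.0011 0.0001 0 0 0;0.0191 0.0039 0.0002 0 0 0
651.5 0.0087 0.0044 0.0001 0 0 0;0.0166 0.0102 0.0002 0 0 0
671.5 0.0067 0.0071 0.0001 0 0 0;0.0121 0.0152 0.0002 0 0 0
691.5 0.0039 0.0090 0.0001 0 0 0;0.0062 0.0184 0.0002 0 0 0
```

```bash
D="python3 drive.py"; c(){ python3 chk.py; }
$D '0.0006 0.0097 0.0001 0 0 0;-0.0005 0.0194 0.0002 0 0 0;-0.0005 0.0194 0.0002 0 0 0' >/dev/null && c &&
$D '-0.0028 0.0094 0.0001 0 0 0;-0.0071 0.0181 0.0002 0 0 0;-0.0071 0.0181 0.0002 0 0 0' >/dev/null && c &&
$D '-0.0058 0.0078 0.0001 0 0 0;-0.0129 0.0146 0.0002 0 0 0;-0.0129 0.0146 0.0002 0 0 0' >/dev/null && c &&
$D '-0.0081 0.0054 0.0001 0 0 0;-0.0171 0.0093 0.0002 0 0 0;-0.0171 0.0093 0.0002 0 0 0' >/dev/null && c &&
$D '-0.0095 0.0023 0.0001 0 0 0;-0.0192 0.0029 0.0002 0 0 0;-0.0192 0.0029 0.0002 0 0 0' >/dev/null && c
```

```text
ang 10.2 R 0.057 z 0.2655 Ft(ccw+) 0.3 Fr -0.1
ang -9.3 R 0.0569 z 0.2654 Ft(ccw+) 1.1 Fr 1.4
ang -30.0 R 0.0568 z 0.2653 Ft(ccw+) 1.8 Fr 1.5
ang -50.5 R 0.0567 z 0.2651 Ft(ccw+) 1.0 Fr 2.7
ang -70.6 R 0.0566 z 0.2648 Ft(ccw+) 0.2 Fr 3.4
```

```bash
D="python3 drive.py"; c(){ python3 chk.py; }
$D '-0.0097 -0.0011 0.0001 0 0 0;-0.0191 -0.0039 0.0002 0 0 0;-0.0191 -0.0039 0.0002 0 0 0' >/dev/null && c &&
$D '-0.0087 -0.0044 0.0001 0 0 0;-0.0166 -0.0102 0.0002 0 0 0;-0.0166 -0.0102 0.0002 0 0 0' >/dev/null && c &&
$D '-0.0067 -0.0071 0.0001 0 0 0;-0.0121 -0.0152 0.0002 0 0 0;-0.0121 -0.0152 0.0002 0 0 0' >/dev/null && c &&
$D '-0.0039 -0.0090 0.0001 0 0 0;-0.0062 -0.0184 0.0002 0 0 0;-0.0062 -0.0184 0.0002 0 0 0' >/dev/null && c &&
$D '-0.0006 -0.0097 0.0001 0 0 0;0.0005 -0.0194 0.0002 0 0 0;0.0005 -0.0194 0.0002 0 0 0' >/dev/null && c &&
$D '0.0028 -0.0094 0.0001 0 0 0;0.0071 -0.0181 0.0002 0 0 0;0.0071 -0.0181 0.0002 0 0 0' >/dev/null && c &&
$D '0.0058 -0.0078 0.0001 0 0 0;0.0129 -0.0146 0.0002 0 0 0;0.0129 -0.0146 0.0002 0 0 0' >/dev/null && c
```

```text
ang -90.7 R 0.0564 z 0.2645 Ft(ccw+) 0.6 Fr 2.6
ang -111.0 R 0.0562 z 0.2642 Ft(ccw+) 0.6 Fr 2.9
ang -131.3 R 0.0559 z 0.2639 Ft(ccw+) -0.1 Fr 3.5
ang -151.9 R 0.0557 z 0.2636 Ft(ccw+) 0.2 Fr 2.2
ang -172.5 R 0.0556 z 0.2633 Ft(ccw+) 0.1 Fr -0.5
ang 167.2 R 0.0557 z 0.2631 Ft(ccw+) 0.5 Fr -2.2
ang 147.8 R 0.0557 z 0.2629 Ft(ccw+) -0.1 Fr -5.1
```

```bash
D="python3 drive.py"; c(){ python3 chk.py; }
$D '0.0081 -0.0054 0.0001 0 0 0;0.0171 -0.0093 0.0002 0 0 0;0.0171 -0.0093 0.0002 0 0 0' >/dev/null && c &&
$D '0.0095 -0.0023 0.0001 0 0 0;0.0192 -0.0029 0.0002 0 0 0;0.0192 -0.0029 0.0002 0 0 0' >/dev/null && c &&
$D '0.0097 0.0011 0.0001 0 0 0;0.0191 0.0039 0.0002 0 0 0;0.0191 0.0039 0.0002 0 0 0' >/dev/null && c &&
$D '0.0087 0.0044 0.0001 0 0 0;0.0166 0.0102 0.0002 0 0 0;0.0166 0.0102 0.0002 0 0 0' >/dev/null && c &&
$D '0.0067 0.0071 0.0001 0 0 0;0.0121 0.0152 0.0002 0 0 0;0.0121 0.0152 0.0002 0 0 0' >/dev/null && c &&
$D '0.0039 0.0090 0.0001 0 0 0;0.0062 0.0184 0.0002 0 0 0;0.0062 0.0184 0.0002 0 0 0' >/dev/null && c
```

```text
ang 128.4 R 0.0558 z 0.2626 Ft(ccw+) -0.5 Fr -4.9
ang 109.0 R 0.056 z 0.2623 Ft(ccw+) 1.1 Fr -4.8
ang 89.8 R 0.0563 z 0.262 Ft(ccw+) 1.9 Fr -3.7
ang 78.8 R 0.058 z 0.2597 Ft(ccw+) 32.1 Fr 2.3
```

```bash
python3 drive.py '0 0 0 0 0 0;0 0 0 0 0 0;0 0 0 0 0 0'; python3 chk.py; python3 drive.py '-0.0033 -0.0025 0 0 0 0;-0.0033 -0.0025 0 0 0 0' >/dev/null; python3 chk.py;python3 drive.py '-0.0016 -0.0013 0 0 0 0;-0.0016 -0.0013 0 0 0 0' ; python3 chk.py;python3 drive.py '-0.0017 -0.0013 0 0 0 0;-0.0017 -0.0013 0 0 0 0' ; python3 chk.py
```

```text
clock: 9.2
tcp_pos: [0.5544, -0.1236, 0.2599]
orientation: [-3.08, -0.572, 0.036]
contact_force: [-30.2, 8.3, 24.7]
grip_width: 0.0228
gripper_force: 62.4
ang 79.1 R 0.058 z 0.2599 Ft(ccw+) 31.3 Fr 2.5
ang 81.3 R 0.0576 z 0.2603 Ft(ccw+) 23.3 Fr 2.3
clock: 9.6
tcp_pos: [0.5513, -0.1235, 0.2604]
orientation: [-3.084, -0.571, 0.024]
contact_force: [-19.3, 3.6, 16.5]
grip_width: 0.0222
gripper_force: 61.3
ang 82.2 R 0.0576 z 0.2604 Ft(ccw+) 19.6 Fr 1.0
clock: 9.8
tcp_pos: [0.5503, -0.1234, 0.2606]
orientation: [-3.085, -0.571, 0.02]
contact_force: [-15.1, 1.9, 13.5]
grip_width: 0.0228
gripper_force: 61.1
ang 83.2 R 0.0575 z 0.2606 Ft(ccw+) 15.2 Fr 0.1
```

```bash
python3 drive.py '-0.003 -0.0016 0 0 0 0;-0.003 -0.0016 0 0 0 0' >/dev/null; python3 chk.py;python3 drive.py '-0.003 -0.0016 0 0 0 0;-0.003 -0.0016 0 0 0 0' ; python3 chk.py
python3 - <<'E'
from h import *
for n in("side",):
    im,d=camrig.grab_frame(n);cv2.imwrite("pics/s_shut.png",im[100:250,200:360]);f=np.load("/tmp/side.npz")
    for im,d in((f["im"],f["d"]),(im,d)):
        m=red(im);m[:, :245]=0;m[:,312:]=0;m[:135]=0;m[190:]=0
        c=camrig.camera_info(n);v,u=np.nonzero(m&(d>0));z=d[v,u]
        X=(np.c_[u,v,np.ones(len(u))]@np.linalg.inv(c["camera_matrix"]).T*z[:,None]-c["t"])@c["R"]
        print(len(u),np.percentile(X[:,2],[25,50,75,90]).round(4))
E
```

```text
ang 84.9 R 0.0572 z 0.2609 Ft(ccw+) 9.4 Fr -0.5
clock: 10.2
tcp_pos: [0.547, -0.1236, 0.2612]
orientation: [-3.088, -0.571, 0.006]
contact_force: [-3.9, -0.5, 4.4]
grip_width: 0.023
gripper_force: 60.0
ang 86.5 R 0.0571 z 0.2612 Ft(ccw+) 3.9 Fr -0.7
459 [0.1683 0.172  0.1746 0.176 ]
379 [0.1645 0.1679 0.1698 0.1718]
```

```bash
python3 plan2.py 656 -1 4 18 5
```

```text
656.0 -0.0168 -0.0051 -0.0002 0 0 0;-0.0343 -0.0048 -0.0004 0 0 0;-0.0508 0.0009 -0.0006 0 0 0;-0.0648 0.0114 -0.0008 0 0 0;-0.0749 0.0258 -0.0010 0 0 0
566.0 -0.0051 0.0168 -0.0002 0 0 0;-0.0048 0.0343 -0.0004 0 0 0;0.0009 0.0508 -0.0006 0 0 0;0.0114 0.0648 -0.0008 0 0 0;0.0258 0.0749 -0.0010 0 0 0
476.0 0.0168 0.0051 -0.0002 0 0 0;0.0343 0.0048 -0.0004 0 0 0;0.0508 -0.0009 -0.0006 0 0 0;0.0648 -0.0114 -0.0008 0 0 0;0.0749 -0.0258 -0.0010 0 0 0
386.0 0.0051 -0.0168 -0.0002 0 0 0;0.0048 -0.0343 -0.0004 0 0 0;-0.0009 -0.0508 -0.0006 0 0 0;-0.0114 -0.0648 -0.0008 0 0 0;-0.0258 -0.0749 -0.0010 0 0 0
```

```bash
D="python3 drive.py"; c(){ python3 chk.py; }
$D '-0.0168 -0.0051 -0.0002 0 0 0;-0.0343 -0.0048 -0.0004 0 0 0;-0.0508 0.0009 -0.0006 0 0 0;-0.0648 0.0114 -0.0008 0 0 0;-0.0749 0.0258 -0.0010 0 0 0' >/dev/null; $D '0 0 0 0 0 0' >/dev/null; c &&
$D '-0.0051 0.0168 -0.0002 0 0 0;-0.0048 0.0343 -0.0004 0 0 0;0.0009 0.0508 -0.0006 0 0 0;0.0114 0.0648 -0.0008 0 0 0;0.0258 0.0749 -0.0010 0 0 0' >/dev/null && $D '0 0 0 0 0 0' >/dev/null; c &&
$D '0.0168 0.0051 -0.0002 0 0 0;0.0343 0.0048 -0.0004 0 0 0;0.0508 -0.0009 -0.0006 0 0 0;0.0648 -0.0114 -0.0008 0 0 0;0.0749 -0.0258 -0.0010 0 0 0' >/dev/null && $D '0 0 0 0 0 0' >/dev/null; c &&
$D '0.0051 -0.0168 -0.0002 0 0 0;0.0048 -0.0343 -0.0004 0 0 0;-0.0009 -0.0508 -0.0006 0 0 0;-0.0114 -0.0648 -0.0008 0 0 0;-0.0258 -0.0749 -0.0010 0 0 0' >/dev/null && $D '0 0 0 0 0 0'; c
```

```text
ang 175.4 R 0.0548 z 0.263 Ft(ccw+) 2.6 Fr -3.2
ang -93.3 R 0.0559 z 0.264 Ft(ccw+) 1.6 Fr 3.5
ang -1.6 R 0.0576 z 0.265 Ft(ccw+) 1.2 Fr 4.5
clock: 12.65
tcp_pos: [0.5467, -0.1242, 0.2658]
orientation: [-3.089, -0.571, 0.003]
contact_force: [-2.7, -0.5, 3.4]
grip_width: 0.0228
gripper_force: 60.2
ang 86.7 R 0.0564 z 0.2658 Ft(ccw+) 2.6 Fr -0.7
```

```bash
D="python3 drive.py"; c(){ python3 chk.py; }
$D '-0.0168 -0.0051 -0.0002 0 0 0;-0.0343 -0.0048 -0.0004 0 0 0;-0.0508 0.0009 -0.0006 0 0 0;-0.0648 0.0114 -0.0008 0 0 0;-0.0749 0.0258 -0.0010 0 0 0' >/dev/null; $D '0 0 0 0 0 0' >/dev/null; c &&
$D '-0.0051 0.0168 -0.0002 0 0 0;-0.0048 0.0343 -0.0004 0 0 0;0.0009 0.0508 -0.0006 0 0 0;0.0114 0.0648 -0.0008 0 0 0;0.0258 0.0749 -0.0010 0 0 0' >/dev/null && $D '0 0 0 0 0 0' >/dev/null; c &&
$D '0.0168 0.0051 -0.0002 0 0 0;0.0343 0.0048 -0.0004 0 0 0;0.0508 -0.0009 -0.0006 0 0 0;0.0648 -0.0114 -0.0008 0 0 0;0.0749 -0.0258 -0.0010 0 0 0' >/dev/null && $D '0 0 0 0 0 0' >/dev/null; c &&
$D '0.0051 -0.0168 -0.0002 0 0 0;0.0048 -0.0343 -0.0004 0 0 0;-0.0009 -0.0508 -0.0006 0 0 0;-0.0114 -0.0648 -0.0008 0 0 0;-0.0258 -0.0749 -0.0010 0 0 0' >/dev/null && $D '0 0 0 0 0 0;0 0 0 0 0 0;0 0 0 0 0 0'; c
python3 - <<'E'
from h import *
a,d=camrig.grab_frame("side");b,_=camrig.grab_frame("top");w,_=camrig.grab_frame("wrist")
cv2.imwrite("pics/fin.png",np.hstack([cv2.resize(a[80:230,200:360],(400,375)),cv2.resize(b[150:260,270:390],(400,375))]));cv2.imwrite("pics/finw.png",w)
E
```

```text
ang 176.1 R 0.0547 z 0.2671 Ft(ccw+) 3.6 Fr -4.1
ang -93.3 R 0.0561 z 0.268 Ft(ccw+) 0.8 Fr 1.1
ang -2.3 R 0.0577 z 0.269 Ft(ccw+) 1.6 Fr 4.5
clock: 15.25
tcp_pos: [0.548, -0.1243, 0.2697]
orientation: [-3.088, -0.57, 0.005]
contact_force: [-4.4, 0.7, 6.2]
grip_width: 0.0225
gripper_force: 60.4
ang 85.4 R 0.0564 z 0.2697 Ft(ccw+) 4.4 Fr 0.4
```

View pics/fin.png

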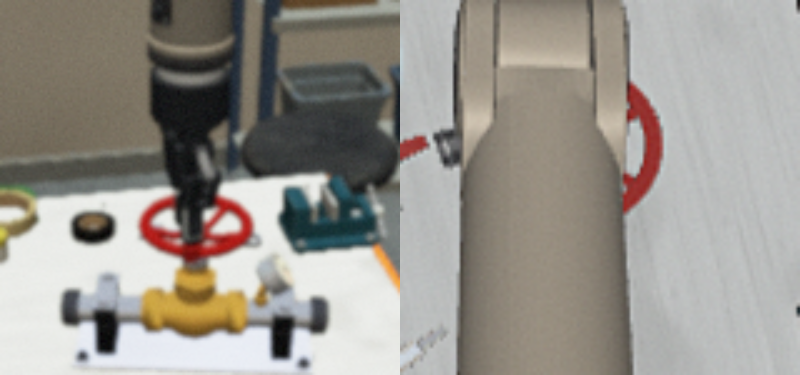

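View pics/finw.png

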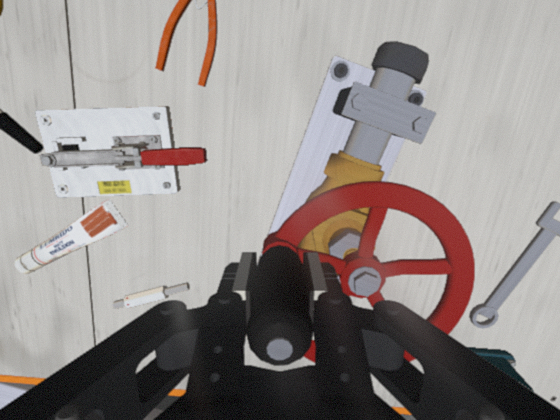

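The handle is between the pads in the wrist view, with its top at (280,350), and the bystanders are where they were. I'll nudge slightly anticlockwise to take off the residual load, then let it settle.

```bash
python3 drive.py '-0.0025 -0.0012 0 0 0 0;-0.0025 -0.0012 0 0 0 0;-0.0025 -0.0012 0 0 0 0;-0.0025 -0.0012 0 0 0 0;-0.0025 -0.0012 0 0 0 0' >/dev/null; python3 chk.py; python3 drive.py '0 0 0 0 0 0;0 0 0 0 0 0;0 0 0 0 0 0;0 0 0 0 0 0;0 0 0 0 0 0'; python3 chk.py
```

```text
ang 87.2 R 0.0563 z 0.2699 Ft(ccw+) -3.5 Fr -2.7
clock: 16.4
tcp_pos: [0.5458, -0.1242, 0.2699]
orientation: [3.089, 0.571, 0.0]
contact_force: [3.3, -4.1, 1.2]
grip_width: 0.0228
gripper_force: 60.3
ang 87.7 R 0.0564 z 0.2699 Ft(ccw+) -3.4 Fr -3.9
```

At 87.7° against a stop angle of about 87.5° plus two turns, the wheel is at rest and the load is below friction. Handing in.

```bash
python3 -c "
from bench import r, camrig
print(r.hand_in())"
```

```text
the job is handed in; nothing more can be done
None
```

I screwed the valve shut against its stop (about 1.3 turns), backed it off two full turns to within about 1° by the arm's own readings, and handed it in at 16.4 s with the handle gripped at 60 N; the hand-in gave no verdict.

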